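# Shut and lock the counter cash drawer

### The arm

A 7-joint arm with a two-finger parallel gripper is mounted at the origin on the work surface. World frame = base frame: x ahead of the robot, y to its left, z up, the work surface at z = 0. Lengths are in m, angles in rad, forces in N, time in s.
With the tool pointing down it reaches from about 0.4 to 0.9 m from the base axis. Payload 5.6 kg.
Tool frame: the origin (TCP) lies at the very end of the fingers, on their centre line; the grasp point (between the pads) lies 19 mm behind it; z points along the fingers, y is the line along which they close (so a half turn about z gives the same grasp; the last joint's range is limited). The gripper opens to 92 mm and grips with 3 to 60 N. Pads are 20 mm wide; open, the fingers measure 128 mm over their backs; the gripper's body (75 mm by 189 mm) begins 69 mm behind the grasp point.
Start: joints at [-1.32, 0.468, -0.012, 1.603, 0.006, 1.071, -0.056], TCP at [0.188, 0.622, 0.215] pointing down, gripper open.
Joint ranges: [-2.53, 2.53], [-0.31, 2.02], [-1.57, 1.55], [0.28, 2.44], [-1.29, 4.43], [0.15, 1.84], [-2.92, 2.92]. Speed limits (rad/s): [2.57, 2.57, 3.14, 3.14, 3.14, 3.14, 3.14].

### API

Orientations are given as a unit quaternion [x, y, z, w].
In Python, from station import ctrl gives the robot as it stands.
- The arm moves only by the tool arm_command, never from a script. Its argument "rows" is a list of rows, each an object of numbers: "x", "y", "z": the shift along the world's x, y, z in m; "twist": the turn about the world's z in rad. In form: [{"x": .., "y": .., "z": .., "twist": ..}, ...]. A call has 1 to 5 rows; each row is the pose to reach, as a shift and turn from the pose commanded when the call began; what a row does not reach only later rows make up. A row lasts 1/8 s, in which the tool goes at most 62.5 mm and 10.7 degrees, less where a joint would pass 70% of its speed; a pose out of reach is approached as far as the arm can. A call with a gripper value outside its range is refused whole. "fingers" is the finger opening in m, from 0 to 0.0919, set as the call begins (left out, the last holds). The fingers move at their own pace and stop on an object; "grip_force" is the grip in N (left out, the last holds). Time passes only in rows, so rows that repeat a pose let the fingers close. It gives the time, the measured TCP pose, the force, the opening and the grip force at its end, in the units of the state.
- ctrl.observe(): the state, without advancing time (a new reading comes with each control period).
- ctrl.get_image(name): name is "side" or "top" or "wrist"; returns (picture, depth): 480x640x3 uint8, red, green, blue; 480x640 float32, m along the optical axis (not along the pixel's ray), 0 where there is no reading.
- ctrl.calibration(name): a dict with "camera_matrix" (3x3 intrinsics, pixels), "R" (3x3) and "t" (3): a world point X has camera coordinates R X + t. Camera axes: x right, y down, z forward; pixel columns grow to the right and rows downward; lengths in m; the calibration is good to about 2 mm. A picture is of the moment at which its call begins: read the wrist's pose just before it. calibration takes no time and is no camera call; for the wrist camera it gives the pose at the moment of the call.
- ctrl.hand_in(): hands the job in; it is judged then, once.
The state is a dict: "time": time; "joint_pos": joint angles; "joint_velocities": joint speeds; "tau": joint torques, N m; "position": TCP position; "eef_rot": TCP orientation; "wrist_force": force on the tool from outside, world axes, zero at the start; "moment": the same for the moment, N m; "grip_width": opening from 0.0 (shut) to 1.0 (fully open); "finger_force": force on a finger pad.
Only numpy, scipy, OpenCV 4.12 (cv2) and the standard library are available. Lean on these libraries where they do the work, as an engineer would, in place of code of your own. Each camera call takes 0.05 s, during which the arm holds its last target. There are 200 camera calls.

### The job

The cash drawer of the counter unit has been left standing open: push it fully home, and only then turn the red lever on the sloping panel above it a quarter turn clockwise, right round to its locked stop at the green mark. Leave the drawer shut and the lever locked, and do not shift or knock over the loose things standing on and around the unit.

Things in the scene. Friction and masses are not known exactly. Their poses are not given: they have to be found in the camera images.
- cash_unit: Grey counter-top cash unit fixed to the desk, 255 deep (x) by 300 wide (y). Origin: centre of its underside, on the desk; +x to its back, -x out of its front, which faces roughly to the robot's left (world +y), y along its width, z up. Case front at x = -135. A drawer slides in its lower front, a sloping panel lies above that, and behind x = -31 the top is flat at z = 160.
- panel_edge (a point): Middle of the sloping panel's front edge, x = -135, z = 100 in the unit's frame. From here the flat panel, 300 wide, rises to the back at 30 degrees from horizontal over 120 mm, to x = -31, z = 160. Axes as the unit's.
- rack_edge (a point): Middle of the front rod (x = -105, z = 300 in the unit's frame) of the black wire rack over the unit. Its 6 to 8 mm rods lie level up to x = 80, y = -142 to 142, on legs at x = -15 and 75, y = +-142. It keeps the gripper from coming straight down on the panel: lean the tool and come in from the unit's front, under this edge.
- drawer (a joint): How far the cash drawer stands out of the unit, m: 0 = fully home, grows as it comes out of the front (limit 0.12). Slides along the unit's x with about 2 N of friction and stays where it is left.
- drawer_face (a point): Centre of the outer face of the black drawer front, a flat upright plate 270 wide (y) x 66 high (z 13 to 79 above the desk), 12 thick. Axes as the unit's. When home it lies at x = -142 in the unit's frame, z = 46.
- latch (a joint): Angle of the red locking lever, rad: 0 = unlocked, lever pointing straight down the slope to the unit's front; pi/2 (hard stop) = locked, lever level, pointing along the unit's +y, away from the robot, at the green mark. Grows clockwise as seen from above. About 0.1 N m of friction; stays where it is left.
- latch_pivot (a point): Point of the panel surface on the lever's turning axis: x = -61, y = 0, z = 142.5 in the unit's frame. The turning axis is the panel's normal, leaning 30 degrees from vertical towards the unit's front. Axes as the unit's.
- latch_tip (a point): Free end of the red lever, 65 from the turning axis and 26 above the panel surface. The lever is a straight bar 16 wide, 22 thick (from 15 to 37 above the panel), on a steel hub 36 across. Its own x axis points from the tip to the hub, z along the panel's normal.
- stamp: small black self-inking stamp, 45 x 30 x 62 high, standing loose on the flat top of the cash unit; origin at the centre of its underside
- clip_dish: small blue ceramic dish, 80 across, 25 high, loose on the desk; origin at the centre of its underside
- stapler: blue and black stapler, 130 x 35 x 52 high, loose on the desk; origin at the centre of its underside
- pen_pot: black round pen pot, 74 across, 100 high with pens up to 155, loose on the desk; origin at the centre of its underside
- water_bottle: clear water bottle with a red cap, 64 across, 200 high, loose on the desk; origin at the centre of its underside
- mouse: black computer mouse, 105 x 62 x 34 high, loose on a blue mat 4 thick; origin at the centre of its underside

How it is judged:
By the outcome, as a careful person would: the job done as asked, in the order asked, and still so for the second after the job is handed in, with the robot touching nothing.
It also fails if it takes over 45 s, if anything falls off the work surface, if the arm or the gripper's body presses on something with over 40 N, if the wrist force passes 120 N, or if a joint passes its speed limit or range.

## Working session

There is one attempt and no reset: what is moved stays moved. The work goes in short steps, Python scripts to look and compute and a tool call to move; the robot and the scene stay as the last step left them, time stands still between calls to the robot, and variables do not carry over. Pictures are saved under pics/ and viewed, at most 10 in all, crops included, and the job is handed in when it is done.

Besides the shell and the picture viewer there is one more tool, called by a JSON object that holds its "method" and its "body". arm_command: Moves the arm, as the interface text tells. Its arguments: {"type":"object","properties":{"rows":{"type":"array"},"fingers":{"type":"number"},"grip_force":{"type":"number"}},"required":["rows"]}

```bash
mkdir -p pics; ls
python3 - <<'E'
from station import ctrl
import cv2,numpy as np
s=ctrl.observe();print({k:np.round(v,3) for k,v in s.items()})
for n in("side","top","wrist"):
    c=ctrl.calibration(n);im,d=ctrl.get_image(n)
    np.savez(f"pics/{n}0.npz",im=im,d=d,K=c["camera_matrix"],R=c["R"],t=c["t"])
    cv2.imwrite(f"pics/{n}0.png",im[:,:,::-1]);print(n,c)
E
```

```text
pics
{'time': np.float64(0.0), 'joint_pos': array([-1.32 ,  0.468, -0.012,  1.604,  0.006,  1.071, -0.056]), 'joint_velocities': array([ 0.   , -0.001,  0.001, -0.002,  0.   ,  0.001,  0.001]), 'tau': array([-0.0000e+00, -5.2057e+01, -1.2000e-02, -2.4376e+01, -5.7000e-02,
        1.7000e-02,  0.0000e+00]), 'position': array([0.188, 0.622, 0.214]), 'eef_rot': array([ 0.146,  0.989, -0.001, -0.   ]), 'wrist_force': array([-0.142,  0.355,  0.419]), 'moment': array([0.004, 0.032, 0.   ]), 'finger_force': np.float64(0.0), 'grip_width': np.float64(1.004)}
side {'camera_matrix': array([[470.96375431,   0.        , 313.98058233],
       [  0.        , 470.96375431, 242.88892982],
       [  0.        ,   0.        ,   1.        ]]), 'R': array([[-0.99760587, -0.06732212,  0.01581957],
       [-0.05895948,  0.70841422, -0.70332999],
       [ 0.03614286, -0.70257884, -0.71068746]]), 't': array([0.4787112 , 0.12416155, 1.09785358])}
top {'camera_matrix': array([[518.86613725,   0.        , 317.93474459],
       [  0.        , 518.86613725, 233.21460622],
       [  0.        ,   0.        ,   1.        ]]), 'R': array([[ 0.02773082, -0.9992111 ,  0.02842857],
       [-0.9975816 , -0.02947645, -0.06294514],
       [ 0.06373345, -0.0266143 , -0.99761201]]), 't': array([0.01226306, 0.49002362, 1.44026663])}
wrist {'camera_matrix': array([[427.10573821,   0.        , 324.78618331],
       [  0.        , 427.10573821, 245.71572225],
       [  0.        ,   0.        ,   1.        ]]), 'R': array([[ 0.2903703 ,  0.95691237, -0.00195093],
       [ 0.92391032, -0.279824  ,  0.26093724],
       [ 0.24914816, -0.07757091, -0.9653538 ]]), 't': array([-0.64909928, -0.03004033,  0.3913585 ])}
```

View pics/side0.png

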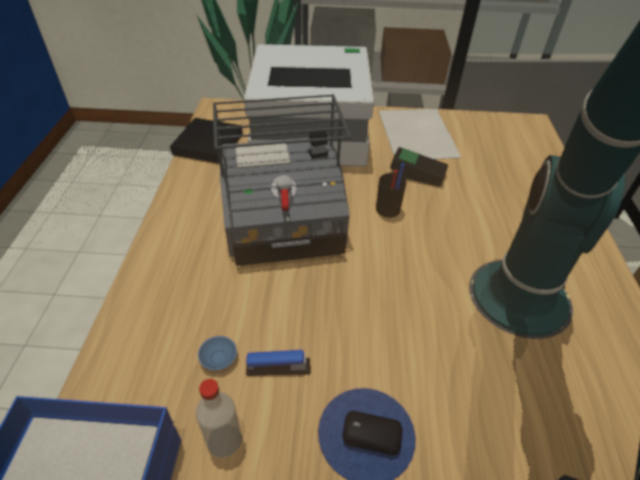

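View pics/top0.png

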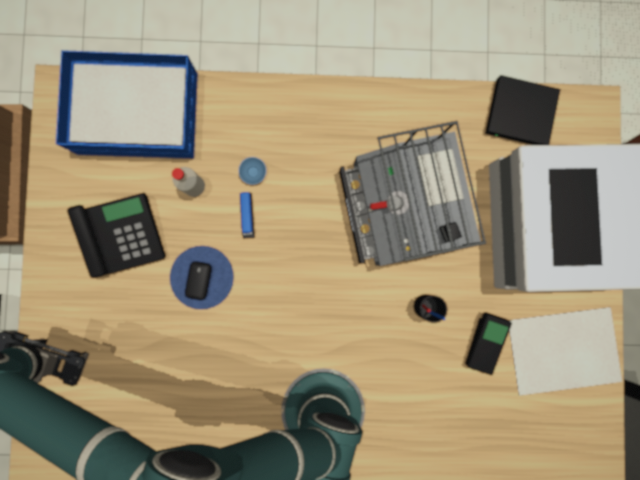

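The side view shows the unit at about (285,200), front towards the camera, with its red lever at (286,200). The top view shows the unit at (415,205) with the drawer out at about (352,215). The other loose things are well clear of the unit's front, and the gripper is at lower left, near (60,360). I'll zoom in on the unit.

Run:
```python
import cv2,numpy as np
a=cv2.imread("pics/top0.png")[110:290,320:500];b=cv2.imread("pics/side0.png")[85:275,200:390]
a=cv2.resize(a,(570,600),interpolation=2);a=cv2.resize(a,(400,400));b=cv2.resize(b,(400,400),interpolation=2)
cv2.imwrite("pics/crop0.png",np.hstack([a,b]))
z=np.load("pics/top0.npz")
K,R,t,d,im=[z[k] for k in("K","R","t","d","im")]
v,u=np.mgrid[:480,:640];P=np.stack([(u-K[0,2])/K[0,0]*d,(v-K[1,2])/K[1,1]*d,d],-1);W=(P-t)@R
np.save("pics/W.npy",W)
for (uu,vv) in[(345,180),(352,215),(360,250),(372,172),(400,203),(380,206),(440,170),(250,250),(420,240),(430,308)]:print(uu,vv,np.round(W[vv,uu],3))
```

```text
345 180 [ 0.631 -0.041  0.081]
352 215 [ 0.538 -0.063  0.076]
360 250 [ 0.444 -0.086  0.077]
372 172 [ 0.648 -0.109  0.119]
400 203 [ 0.561 -0.174  0.177]
380 206 [ 0.555 -0.126  0.157]
440 170 [ 0.65  -0.276  0.167]
250 250 [ 0.437  0.216 -0.001]
420 240 [ 0.471 -0.23   0.158]
430 308 [ 0.289 -0.295  0.008]
```

View pics/crop0.png

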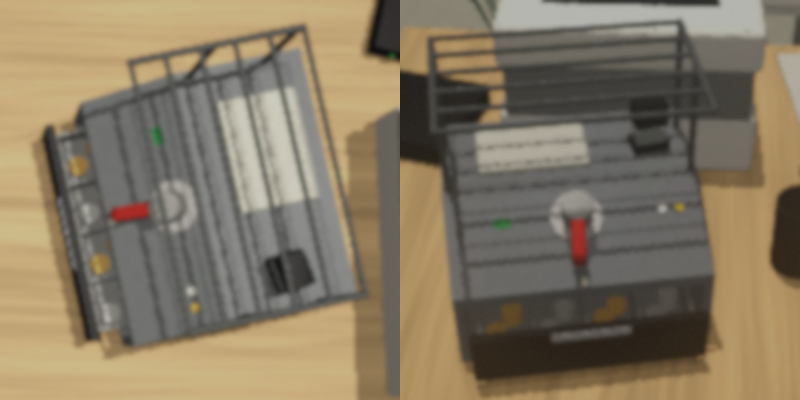

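The crop shows the red lever pointing straight down the slope, the green mark away from the robot, and the open drawer with its plate at the left. The rack's rods run along the width. The depth readings look usable, so I'll fit the unit's pose from them.

Run:
```python
import cv2,numpy as np
W=np.load("pics/W.npy");z=np.load("pics/top0.npz");im=z["im"].astype(int)
# panel plane: candidates inside region, RANSAC-like iterative
reg=np.zeros((480,640),bool);reg[150:265,355:425]=1
P=W[reg];P=P[(P[:,2]>.095)&(P[:,2]<.165)]
rng=np.random.default_rng(0);best=(0,)
for _ in range(600):
    q=P[rng.choice(len(P),3,False)];n=np.cross(q[1]-q[0],q[2]-q[0]);L=np.linalg.norm(n)
    if L<1e-5: continue
    n/=L;n*=np.sign(n[2])
    if not .82<n[2]<.91: continue
    k=(abs((P-q[0])@n)<.003)
    if k.sum()>best[0]:best=(k.sum(),k)
Q=P[best[1]];c=Q.mean(0);n=np.linalg.svd(Q-c)[2][2];n*=np.sign(n[2])
print("panel",best[0],len(P),c,n,"tilt",np.degrees(np.arccos(n[2])))
xu=-n[:2]/np.hypot(*n[:2]);print("xu from normal",xu,np.degrees(np.arctan2(xu[1],xu[0])))
# drawer plate top edge
reg=np.zeros((480,640),bool);reg[150:275,335:372]=1
D=W[reg&(W[...,2]>.071)&(W[...,2]<.086)&(im.sum(-1)<130)]
l=cv2.fitLine(D[:,:2].astype(np.float32),cv2.DIST_HUBER,0,.01,.01).ravel();d=l[:2]*np.sign(l[0])
xu2=np.array([d[1],-d[0]]);print("plate",len(D),D.mean(0),"xu",xu2,np.degrees(np.arctan2(xu2[1],xu2[0])))
xu=xu2;yu=np.array([-xu[1],xu[0]])
s=D[:,:2]@xu;w=D[:,:2]@yu;print("plate x pct",np.percentile(s,[2,50,98]),"y",np.percentile(w,[0,1,50,99,100]))
w=Q[:,:2]@yu;print("panel y",np.percentile(w,[0,1,99,100]))
red=(im[...,0]>110)&(im[...,1]<70)&(im[...,2]<70);red[:,:355]=0;red[:,420:]=0
Rp=W[red];Rp=Rp[Rp[:,2]>.12];print("red n",len(Rp),np.median(Rp,0),"u",(Rp[:,:2]@xu).min(),(Rp[:,:2]@xu).max(),"v",np.median(Rp[:,:2]@yu))
# edge where plane z=.1 along xu
r0=c[:2]@xu; tz=np.tan(np.radians(30)); print("edge x(u) at z=.1:",r0-(c[2]-.1)/tz)
T=W[(W[...,2]>.155)&(W[...,2]<.165)];print(len(T),"top y",np.percentile(T[:,:2]@yu,[1,99]))
```

```text
panel 3254 5387 [ 0.55860285 -0.15282293  0.12952362] [-0.11589145  0.48449151  0.86708543] tilt 29.878305466261132
xu from normal [ 0.23263925 -0.9725631 ] -76.54749437360816
plate 45 [ 0.53744598 -0.05662388  0.07678354] xu [ 0.23529725 -0.9719235 ] -76.390854
plate x pct [0.18059421 0.18136069 0.18272153] y [0.38211818 0.38465683 0.56138166 0.62404861 0.62521939]
panel y [0.35959259 0.36474998 0.65391597 0.6598613 ]
red n 97 [ 0.55689747 -0.12167767  0.15484252] u 0.030140235173251203 0.2680858047999724 v 0.5125265925169501
edge x(u) at z=.1: 0.2288335047670729
4817 top y [0.23986824 0.6570818 ]
```

{"method": "arm_command", "body": {"rows": [{"x":0,"y":0.06,"z":0.04,"twist":0},{"x":0,"y":0.12,"z":0.08,"twist":0},{"x":0,"y":0.18,"z":0.1,"twist":0},{"x":0,"y":0.24,"z":0.1,"twist":0},{"x":0,"y":0.3,"z":0.1,"twist":0}], "fingers": 0.0}}

```text
time: 0.78
position: [0.1915, 0.8885, 0.3156]
eef_rot: [0.15, 0.989, 0.001, -0.002]
wrist_force: [2.1, 1.7, 0.5]
grip_width: 0.481
finger_force: 0.0
```

{"method": "arm_command", "body": {"rows": [{"x":0,"y":0.06,"z":0,"twist":0},{"x":0,"y":0.12,"z":0,"twist":0},{"x":0,"y":0.18,"z":0,"twist":0},{"x":0,"y":0.18,"z":0,"twist":0}]}}

```text
time: 1.27
position: [0.2198, 0.9096, 0.2979]
eef_rot: [0.172, 0.985, 0.007, -0.008]
wrist_force: [-0.1, -0.8, 1.3]
grip_width: 0.043
finger_force: 0.0
```

Run:
```python
from station import ctrl
import numpy as np
s=ctrl.observe();print({k:np.round(s[k],3) for k in("time","joint_pos","position","eef_rot")})
```

```text
{'time': np.float64(1.275), 'joint_pos': array([-1.504,  1.181,  1.178,  0.307, -1.102,  1.818,  0.01 ]), 'position': array([0.22 , 0.91 , 0.298]), 'eef_rot': array([ 0.172,  0.985,  0.007, -0.008])}
```

{"method": "arm_command", "body": {"rows": [{"x":0,"y":-0.06,"z":0,"twist":0},{"x":0,"y":-0.12,"z":0,"twist":0},{"x":0,"y":-0.18,"z":0,"twist":0},{"x":0,"y":-0.24,"z":0,"twist":0},{"x":0,"y":-0.24,"z":0,"twist":0}]}}

```text
time: 1.9
position: [0.2172, 0.6671, 0.2988]
eef_rot: [0.172, 0.985, 0.007, -0.009]
wrist_force: [-0.7, 0.1, 0.7]
grip_width: 0.003
finger_force: 0.0
```

Run:
```python
from station import ctrl
import numpy as np
s=ctrl.observe();print({k:np.round(s[k],4) for k in("time","joint_pos","position","eef_rot")})
```

```text
{'time': np.float64(1.9), 'joint_pos': array([-2.0238,  0.8593,  1.3882,  1.4282, -0.8641,  1.5294,  0.5458]), 'position': array([0.2172, 0.6671, 0.2988]), 'eef_rot': array([ 0.172 ,  0.985 ,  0.0067, -0.0092])}
```

{"method": "arm_command", "body": {"rows": [{"x":-0.02,"y":-0.06,"z":0,"twist":0.18},{"x":-0.04,"y":-0.12,"z":0,"twist":0.36},{"x":-0.06,"y":-0.18,"z":0,"twist":0.54},{"x":-0.08,"y":-0.24,"z":0,"twist":0.72},{"x":-0.1,"y":-0.3,"z":0,"twist":0.9}]}}

```text
time: 2.52
position: [0.1596, 0.4217, 0.2758]
eef_rot: [-0.276, 0.961, -0.006, -0.031]
wrist_force: [-0.0, 0.4, -0.1]
grip_width: 0.006
finger_force: 0.0
```

```bash
cat > st.py <<'E'
from station import ctrl
import numpy as np
from scipy.spatial.transform import Rotation as Ro
s=ctrl.observe();print({k:np.round(s[k],3) for k in("time","joint_pos","position","wrist_force")})
M=Ro.from_quat(s["eef_rot"]).as_matrix();f=lambda v:round(float(np.degrees(np.arctan2(v[1],v[0]))),1)
print("lean",round(float(np.degrees(np.arccos(-M[2,2]))),2),"point az",f(M[:2,2]),"tooly az",f(M[:2,1]), "tooly", M[:,1].round(3))
E
python3 st.py
```

```text
{'time': np.float64(2.525), 'joint_pos': array([-2.527,  0.313,  1.545,  2.018, -0.369,  1.198,  1.306]), 'position': array([0.16 , 0.422, 0.276]), 'wrist_force': array([-0.008,  0.444, -0.068])}
lean 3.59 point az -152.4 tooly az 122.1 tooly [-0.531  0.848  0.005]
```

{"method": "arm_command", "body": {"rows": [{"x":-0.02,"y":-0.06,"z":0,"twist":0.18},{"x":-0.04,"y":-0.12,"z":0,"twist":0.36},{"x":-0.06,"y":-0.18,"z":0,"twist":0.54},{"x":-0.08,"y":-0.24,"z":0,"twist":0.54}]}}

```text
time: 3.02
position: [0.1749, 0.3303, 0.2061]
eef_rot: [-0.521, 0.852, -0.02, -0.046]
wrist_force: [-0.0, -1.1, 0.4]
grip_width: 0.003
finger_force: 0.0
```

```bash
python3 st.py
```

```text
{'time': np.float64(3.025), 'joint_pos': array([-2.528,  0.182,  1.545,  2.225, -0.215,  1.025,  1.816]), 'position': array([0.175, 0.33 , 0.206]), 'wrist_force': array([-1.000e-03, -1.091e+00,  4.050e-01])}
lean 5.76 point az -125.1 tooly az 152.8 tooly [-0.89   0.457  0.014]
```

```bash
cat > fk.py <<'E'
import numpy as np, itertools
from scipy.spatial.transform import Rotation as Ro
from scipy.optimize import least_squares
D=[([-1.32,.468,-.012,1.604,.006,1.071,-.056],[.188,.622,.2145],[.146,.989,-.001,0]),
([-1.504,1.181,1.178,.307,-1.102,1.818,.01],[.22,.91,.298],[.172,.985,.007,-.008]),
([-2.0238,.8593,1.3882,1.4282,-.8641,1.5294,.5458],[.2172,.6671,.2988],[.172,.985,.0067,-.0092]),
([-2.527,.313,1.545,2.018,-.369,1.198,1.306],[.16,.422,.276],[-.276,.961,-.006,-.031]),
([-2.528,.182,1.545,2.225,-.215,1.025,1.816],[.175,.33,.206],[-.521,.852,-.02,-.046])]
def fk(q,p,s):
    R=np.eye(3);x=np.zeros(3);rz=lambda a:Ro.from_euler('z',a).as_matrix();ry=lambda a:Ro.from_euler('y',a).as_matrix()
    R=rz(s[0]*q[0]+p[4]);x=R@[0,0,p[0]]
    for k,d in((1,p[1]),(3,p[2]),(5,p[3])):
        R=R@ry(q[k]);x=x+R@[p[5+k//2],p[8+k//2],0] 
        if k<5:R=R@rz(s[(k+1)//2]*q[k+1])
        x=x+R@[0,0,d]
    R=R@rz(s[3]*q[6]+p[11]);return x,R
def res(p,s):
    o=[]
    for q,x,e in D:
        X,R=fk(q,p,s);o+=list(X-x)+list(.3*(R-Ro.from_quat(e).as_matrix()).ravel())
    return np.array(o)
def fit():
    b=None
    for s in itertools.product([1,-1],repeat=4):
        for a,c in itertools.product([0,np.pi/2,np.pi,-np.pi/2],repeat=2):
            p0=np.r_[.33,.4,.4,.3,a,0,0,0,0,0,0,c]
            f=least_squares(lambda v:res(np.r_[v[:4],v[4],np.zeros(6),v[5]],s),np.r_[p0[:5],c],max_nfev=30)
            if b is None or f.cost<b[0]:b=(f.cost,f.x,s)
    return b
if __name__=="__main__":
    b=fit();print(b);p=np.r_[b[1][:4],b[1][4],np.zeros(6),b[1][5]]
    f=least_squares(lambda v:np.r_[res(v,b[2]),.001*v[5:11]],p);print(f.cost,f.x.round(4))
    for q,x,e in D:print((fk(q,f.x,b[2])[0]-x).round(4),(fk(q,p,b[2])[0]-x).round(4))
    np.save("fk.npy",np.r_[f.x,b[2]])
E
python3 fk.py
```

```text
(np.float64(0.00034979463127383107), array([ 0.07746441,  0.52964392,  0.47837227,  0.1045274 , -0.03113847,
        1.53974841]), (-1, -1, -1, -1))
4.854941833099576e-07 [ 3.0040e-01  5.2090e-01  4.7480e-01  3.2440e-01 -2.5000e-03 -4.0000e-04
 -1.9000e-03  2.3000e-03 -2.8100e-02 -2.1000e-03 -1.7000e-03  1.5683e+00]
[ 0. -0.  0.] [-0.0104  0.0119  0.0013]
[-0.0001  0.      0.0001] [ 0.0029  0.007  -0.0017]
[ 0.0002  0.0001 -0.0001] [-0.0023 -0.0105 -0.0007]
[-0.0003 -0.0004 -0.0001] [ 0.0057 -0.0143  0.0008]
[0.0002 0.0002 0.0001] [ 0.0045 -0.0034  0.0003]
```

```bash
cat > sim.py <<'E'
import numpy as np
from fk import fk
from scipy.optimize import lsq_linear
from scipy.spatial.transform import Rotation as Ro
F=np.load("fk.npy");p,s=F[:12],F[12:]
LO=np.array([-2.53,-.31,-1.57,.28,-1.29,.15,-2.92])+.002;HI=np.array([2.53,2.02,1.55,2.44,4.43,1.84,2.92])-.002
ST=.7/8*np.array([2.57,2.57,3.14,3.14,3.14,3.14,3.14])
K=lambda q:fk(q,p,s)
def err(q,X,R):
    x,r=K(q);return np.r_[X-x,Ro.from_matrix(R@r.T).as_rotvec()]
def jac(q):
    x0,r0=K(q);J=np.zeros((6,7))
    for i in range(7):
        d=np.array(q,float);d[i]+=1e-5;x,r=K(d);J[:,i]=np.r_[(x-x0)/1e-5,Ro.from_matrix(r@r0.T).as_rotvec()/1e-5]
    return J
def ik(q,X,R,w,lam=.03,it=8):
    q0=np.array(q,float);q=q0.copy();S=np.r_[1,1,1,w,w,w]
    for _ in range(it):
        e=err(q,X,R)*S
        if np.linalg.norm(e)<1e-5:break
        A=np.vstack([jac(q)*S[:,None],lam*np.eye(7)])
        lo=np.maximum(LO,q0-ST)-q-1e-9;hi=np.minimum(HI,q0+ST)-q+1e-9
        q=q+lsq_linear(A,np.r_[e,np.zeros(7)],(lo,hi)).x
    return q
def call(q,rows,w,X=None,R=None):
    if X is None:X,R=K(q)
    x,r=K(q)
    for row in rows:
        dx=X+row[:3]-x;n=np.linalg.norm(dx);dx*=min(1,.0625/max(n,1e-9))
        Rt=Ro.from_euler('z',row[3]).as_matrix()@R;v=Ro.from_matrix(Rt@r.T).as_rotvec();m=np.linalg.norm(v);v*=min(1,np.radians(10.7)/max(m,1e-9))
        q=ik(q,x+dx,Ro.from_rotvec(v).as_matrix()@r,w);x,r=K(q)
    return q
def show(q):
    x,r=K(q);f=lambda v:round(float(np.degrees(np.arctan2(v[1],v[0]))),1)
    return x.round(3),"lean",round(float(np.degrees(np.arccos(np.clip(-r[2,2],-1,1)))),2),"az",f(r[:2,2]),"y",f(r[:2,1]),np.round(q,2)
CALLS=[[(0,.06*k,min(.04*k,.1),0) for k in range(1,6)],[(0,.06,0,0),(0,.12,0,0),(0,.18,0,0),(0,.18,0,0)],
[(0,-.06*k,0,0) for k in(1,2,3,4,4)],[(-.02*k,-.06*k,0,.18*k) for k in range(1,6)],
[(-.02,-.06,0,.18),(-.04,-.12,0,.36),(-.06,-.18,0,.54),(-.08,-.24,0,.54)]]
if __name__=="__main__":
    for w in(.3,.6,1,2):
        q=np.array([-1.32,.468,-.012,1.604,.006,1.071,-.056]);print(w)
        for c in CALLS:q=call(q,c,w);print(*show(q))
E
time python3 sim.py
```

```text
0.3
[0.186 0.9   0.311] lean 1.6 az 78.1 y 73.2 [-1.46  1.01  0.27  0.46 -0.23  1.66 -0.07]
[0.174 0.997 0.287] lean 12.77 az 79.8 y 73.0 [-1.57  1.23  1.35  0.28 -1.29  1.62 -0.01]
[0.174 0.757 0.287] lean 12.77 az 79.8 y 73.0 [-2.    0.69  1.04  1.43 -0.7   1.16  0.36]
[0.075 0.46  0.287] lean 12.77 az 131.3 y 124.6 [-2.4  -0.08  1.02  2.09 -0.13  0.96  0.88]
[0.001 0.264 0.274] lean 13.1 az -173.7 y 155.6 [-1.73 -0.31  0.25  2.33 -0.16  1.16  1.3 ]
0.6
[0.185 0.896 0.31 ] lean 0.57 az 79.4 y 73.2 [-1.48  1.02  0.32  0.46 -0.28  1.68 -0.06]
[0.167 0.948 0.275] lean 3.64 az 79.8 y 73.2 [-1.57  1.24  1.37  0.28 -1.29  1.77 -0.  ]
[0.167 0.708 0.275] lean 3.64 az 79.8 y 73.2 [-2.    0.7   1.03  1.43 -0.63  1.29  0.34]
[0.068 0.411 0.275] lean 3.64 az 131.4 y 124.8 [-2.44 -0.14  0.95  2.13  0.07  1.05  0.64]
[-0.007  0.256  0.247] lean 3.46 az -164.8 y 155.7 [-1.73 -0.31  0.06  2.38 -0.05  1.08  1.07]
1
[0.185 0.894 0.309] lean 0.19 az 81.6 y 73.2 [-1.48  1.02  0.33  0.46 -0.28  1.69 -0.06]
[0.165 0.935 0.273] lean 1.29 az 80.1 y 73.2 [-1.57  1.24  1.37  0.28 -1.29  1.81 -0.  ]
[0.165 0.695 0.273] lean 1.29 az 80.1 y 73.2 [-2.01  0.72  1.07  1.43 -0.64  1.34  0.36]
[0.066 0.399 0.273] lean 1.29 az 131.7 y 124.8 [-2.43 -0.14  0.9   2.14  0.1   1.07  0.6 ]
[-0.011  0.254  0.24 ] lean 1.2 az -161.7 y 155.7 [-1.72 -0.31  0.01  2.39 -0.02  1.06  1.01]
2
[0.185 0.893 0.309] lean 0.01 az -160.6 y 73.2 [-1.48  1.02  0.33  0.46 -0.28  1.69 -0.06]
[0.164 0.93  0.271] lean 0.27 az 82.3 y 73.2 [-1.57  1.24  1.37  0.28 -1.29  1.83 -0.  ]
[0.164 0.69  0.271] lean 0.27 az 82.3 y 73.2 [-2.01  0.72  1.07  1.43 -0.64  1.36  0.36]
[0.066 0.395 0.271] lean 0.27 az 134.1 y 124.8 [-2.42 -0.13  0.89  2.14  0.11  1.08  0.59]
[-0.012  0.253  0.237] lean 0.26 az -151.7 y 155.7 [-1.73 -0.31 -0.01  2.4  -0.01  1.05  0.98]
real	0m1.314s
user	0m1.838s
sys	0m0.044s
```

```bash
cat > sim2.py <<'E'
from sim import *
import sim, itertools
from fk import D
def mk(lam,it,clip_each=True,stepclip='vec'):
    def ik(q,X,R,w,**k):
        q0=np.array(q,float);q=q0.copy();S=np.r_[1,1,1,w,w,w]
        for _ in range(it):
            e=err(q,X,R)*S
            J=jac(q)*S[:,None]
            q=q+J.T@np.linalg.solve(J@J.T+lam**2*np.eye(6),e)
            if clip_each:q=np.clip(q,LO,HI)
        q=np.clip(q,LO,HI);d=q-q0
        if stepclip=='vec':d=d/max(1,np.max(abs(d)/ST))
        else:d=np.clip(d,-ST,ST)
        return q0+d
    return ik
if __name__=="__main__":
    out=[]
    for lam,it,ce,sc,w in itertools.product((.02,.05,.1,.2),(1,3,10,40),(1,0),('vec','el'),(.3,1)):
        sim.ik=mk(lam,it,ce,sc)
        c=0;o=[]
        for i in(1,2,3):
            q=sim.call(D[i][0],CALLS[i+1],w) if i<4 else None
            c+=np.sum((q-D[i+1][0])**2) if i<4 else 0;o.append(show(q)[2])
        q=sim.call(D[0][0],CALLS[0],w);q=sim.call(q,CALLS[1],w);c+=np.sum((q-D[1][0])**2);o.append(show(q)[2])
        out.append((c,lam,it,ce,sc,w,o))
    out.sort(key=lambda a:a[0])
    for o in out[:8]:print(o)
E
sed -i 's/^def call/def call/' sim.py; time python3 sim2.py
```

```text
(np.float64(0.9629081140763049), 0.02, 40, 0, 'el', 0.3, [1.18, 9.66, 30.57, 21.01])
(np.float64(1.6877711892627318), 0.02, 40, 0, 'el', 1, [1.18, 9.64, 30.27, 19.54])
(np.float64(2.339124752883731), 0.02, 40, 0, 'vec', 1, [1.18, 9.64, 30.27, 7.48])
(np.float64(2.3702963889691535), 0.02, 10, 0, 'el', 1, [1.18, 9.64, 30.27, 11.75])
(np.float64(2.4000422950799023), 0.02, 40, 0, 'vec', 0.3, [1.18, 9.66, 30.57, 7.65])
(np.float64(2.4391440662126542), 0.02, 10, 0, 'el', 0.3, [1.18, 9.66, 30.57, 11.26])
(np.float64(2.482697353627727), 0.02, 3, 0, 'el', 1, [1.18, 9.65, 30.35, 21.33])
(np.float64(2.4829789223142904), 0.05, 40, 0, 'vec', 1, [1.18, 9.77, 31.23, 16.51])
real	0m38.422s
user	0m38.962s
sys	0m0.052s
```

Run:
```python
from sim import *
from fk import D
for w in(.3,.5,1):
    print(w)
    for i in(1,2,3):print(*show(call(D[i][0],CALLS[i+1],w)))
print("real");[print(*show(np.array(d[0]))) for d in D[2:]]
w=.5;q0=np.array(D[4][0])
import itertools
o=[]
for d in itertools.product((-1,0,1),repeat=3):
  if any(d):
    for tw in(-1,0,1):
      q=call(q0,[(*(.0625*k*np.array(d)/np.linalg.norm(d)),.18*tw*k) for k in range(1,6)],w);o.append((show(q)[2],d,tw,show(q)))
o.sort(key=lambda a:-a[0])
for a in o[:8]:print(a)
```

```text
0.3
[0.22  0.67  0.298] lean 1.18 az 127.5 y 70.2 [-1.74  0.56  0.7   1.4  -0.38  1.3   0.21]
[0.133 0.405 0.285] lean 5.96 az -124.6 y 121.9 [-2.53  0.07  1.31  2.02 -0.1   1.21  0.95]
[0.097 0.25  0.261] lean 7.69 az -105.7 y 153.2 [-2.04 -0.31  0.6   2.31  0.16  1.23  1.13]
0.5
[0.22  0.67  0.298] lean 1.18 az 127.5 y 70.2 [-1.77  0.57  0.75  1.4  -0.41  1.31  0.23]
[0.139 0.417 0.28 ] lean 3.26 az -134.2 y 121.8 [-2.53  0.07  1.31  2.03 -0.1   1.15  0.95]
[0.101 0.264 0.257] lean 5.27 az -112.1 y 153.1 [-2.04 -0.31  0.61  2.31  0.16  1.18  1.14]
1
[0.22  0.67  0.298] lean 1.18 az 127.4 y 70.2 [-1.78  0.58  0.78  1.4  -0.43  1.32  0.24]
[0.142 0.425 0.277] lean 1.73 az -155.1 y 121.8 [-2.53  0.07  1.31  2.04 -0.1   1.11  0.96]
[0.102 0.27  0.256] lean 4.07 az -118.1 y 153.0 [-2.04 -0.31  0.61  2.31  0.16  1.16  1.14]
real
[0.217 0.667 0.299] lean 1.31 az 133.7 y 70.2 [-2.02  0.86  1.39  1.43 -0.86  1.53  0.55]
[0.16  0.422 0.276] lean 3.6 az -152.5 y 122.1 [-2.53  0.31  1.54  2.02 -0.37  1.2   1.31]
[0.175 0.33  0.206] lean 5.79 az -125.1 y 152.8 [-2.53  0.18  1.54  2.22 -0.22  1.
[... 537 characters left out ...]
1, 'az', -161.7, 'y', 101.9, array([-1.56,  0.5 ,  0.98,  2.44, -0.73,  0.72,  1.8 ])))
(8.87, (1, -1, -1), 1, (array([0.305, 0.18 , 0.072]), 'lean', 8.87, 'az', -59.2, 'y', -156.5, array([-1.4 ,  0.29,  0.73,  2.42, -0.07,  0.53,  2.92])))
(8.72, (0, -1, -1), 1, (array([0.227, 0.222, 0.047]), 'lean', 8.72, 'az', -94.6, 'y', -156.6, array([-1.57,  0.36,  0.71,  2.44, -0.27,  0.57,  2.92])))
(8.7, (-1, 0, 0), -1, (array([-0.045,  0.366,  0.16 ]), 'lean', 8.7, 'az', -167.7, 'y', 104.5, array([-2.53,  0.08,  0.94,  2.32, -0.29,  0.82,  0.44])))
(8.67, (-1, 0, 1), -1, (array([0.07 , 0.382, 0.327]), 'lean', 8.67, 'az', -166.8, 'y', 106.3, array([-2.17, -0.14,  0.75,  2.04, -0.05,  1.26,  0.44])))
```

```bash
cat > lr.py <<'E'
from sim import *
from fk import D
import itertools,sys
w=.7
def run(q,d,n,tw=0):
    for _ in range(n):q=call(q,[(*(.0625*k*np.array(d)/np.linalg.norm(d)),.18*tw*k) for k in range(1,6)],w)
    return q
if __name__=="__main__":
    o=[]
    for qi in(0,4):
        for d in itertools.product((-1,0,1),repeat=3):
            if any(d):
                l=[];q=np.array(D[qi][0])
                for k in range(3):q=run(q,d,3);l.append(show(q)[2])
                o.append((l[-1],l,qi,d,show(q)))
    o.sort(key=lambda a:-a[0])
    for a in o[:14]:print(*a[1:])
E
time python3 lr.py
```

```text
[7.03, 17.82, 28.63] 0 (0, 0, 1) (array([0.153, 0.5  , 0.866]), 'lean', 28.63, 'az', 73.5, 'y', 73.2, array([-2.52,  0.01,  1.24,  0.8 , -0.01,  1.84, -0.01]))
[10.35, 19.8, 28.57] 4 (0, -1, 0) (array([ 0.191, -0.565,  0.333]), 'lean', 28.57, 'az', -103.0, 'y', 143.6, array([-0.71, -0.31,  1.55,  1.99,  0.86,  1.  ,  2.92]))
[6.65, 15.68, 24.0] 4 (-1, 0, 1) (array([-0.752,  0.226,  0.705]), 'lean', 24.0, 'az', 178.6, 'y', 150.2, array([-2.53,  0.69, -1.38,  0.47,  0.95,  1.84, -0.47]))
[5.66, 15.32, 23.47] 0 (-1, 0, 1) (array([-0.728,  0.366,  0.689]), 'lean', 23.47, 'az', 143.1, 'y', 72.4, array([-2.53,  0.69, -1.08,  0.39,  0.96,  1.84, -1.58]))
[9.54, 16.02, 22.82] 4 (-1, -1, 1) (array([-0.502, -0.23 ,  0.757]), 'lean', 22.82, 'az', -129.7, 'y', 151.5, array([-2.53,  0.33, -1.57,  0.94,  0.34,  1.77, -1.23]))
[6.35, 15.48, 22.51] 0 (1, 0, 1) (array([0.812, 0.242, 0.668]), 'lean', 22.51, 'az', 30.1, 'y', 75.0, array([-0.44,  0.74,  0.94,  0.28, -0.89,  1.84,  1.05]))
[1.15, 10.66, 21.34] 4 (0, 0, 1) (array([0.195, 0.428, 0.803]), 'lean', 21.34, 'az', 68.7, 'y', 153.1, array([-0.23,
[... 530 characters left out ...]
))
[5.08, 12.37, 20.11] 4 (1, -1, 1) (array([ 0.49 , -0.322,  0.755]), 'lean', 20.11, 'az', -39.5, 'y', 151.2, array([-1.54, -0.31,  1.55,  0.96,  0.53,  1.84,  2.92]))
[3.16, 12.7, 19.99] 0 (1, -1, 1) (array([ 0.784, -0.396,  0.611]), 'lean', 19.99, 'az', -10.9, 'y', 73.2, array([ 0.31,  0.83,  1.12,  0.28, -1.08,  1.84,  1.83]))
[5.85, 12.99, 19.66] 0 (-1, 1, 1) (array([-0.499,  0.768,  0.562]), 'lean', 19.66, 'az', 111.8, 'y', 71.8, array([-2.37,  0.95,  1.51,  0.28, -1.29,  1.81, -0.74]))
[5.57, 12.51, 19.32] 0 (1, 1, 1) (array([0.589, 0.717, 0.543]), 'lean', 19.32, 'az', 55.5, 'y', 74.1, array([-1.07,  0.95,  1.39,  0.28, -1.29,  1.78,  0.5 ]))
real	0m37.536s
user	0m38.053s
sys	0m0.052s
```

{"method": "arm_command", "body": {"rows": [{"x":0.02,"y":0,"z":0.06,"twist":0},{"x":0.04,"y":0,"z":0.12,"twist":0},{"x":0.06,"y":0,"z":0.18,"twist":0},{"x":0.08,"y":0,"z":0.24,"twist":0},{"x":0.1,"y":0,"z":0.3,"twist":0}]}}

```text
time: 3.65
position: [0.2611, 0.3299, 0.4658]
eef_rot: [-0.52, 0.853, -0.019, -0.046]
wrist_force: [0.3, 0.8, -0.4]
grip_width: 0.004
finger_force: 0.0
```

{"method": "arm_command", "body": {"rows": [{"x":0,"y":0,"z":0.0625,"twist":0},{"x":0,"y":0,"z":0.125,"twist":0},{"x":0,"y":0,"z":0.1875,"twist":0},{"x":0,"y":0,"z":0.25,"twist":0},{"x":0,"y":0,"z":0.3125,"twist":0}]}}

```text
time: 4.28
position: [0.2522, 0.3199, 0.5913]
eef_rot: [-0.516, 0.856, -0.021, -0.008]
wrist_force: [0.7, -1.4, -0.1]
grip_width: 0.004
finger_force: 0.0
```

{"method": "arm_command", "body": {"rows": [{"x":0,"y":0,"z":0.3,"twist":0},{"x":0,"y":0,"z":0.3,"twist":0},{"x":0,"y":0,"z":0.3,"twist":0},{"x":0,"y":0,"z":0.3,"twist":0},{"x":0,"y":0,"z":0.3,"twist":0}]}}

```text
time: 4.9
position: [0.2534, 0.3143, 0.6293]
eef_rot: [-0.515, 0.857, -0.015, 0.018]
wrist_force: [-0.0, 0.6, 0.6]
grip_width: 0.004
finger_force: 0.0
```

```bash
python3 st.py
```

```text
{'time': np.float64(4.9), 'joint_pos': array([-0.238, -0.095, -0.663,  1.357, -0.018,  1.836,  1.75 ]), 'position': array([0.253, 0.314, 0.629]), 'wrist_force': array([-0.024,  0.569,  0.594])}
lean 2.7 point az -9.1 tooly az 152.0 tooly [-0.882  0.468 -0.045]
```

Run:
```python
import lr
from lr import *
q0=np.array([-.238,-.095,-.663,1.357,-.018,1.836,1.75])
qa=np.array(D[4][0])
qa=call(qa,[(.02*k,0,.06*k,0) for k in range(1,6)],.7);print(*show(qa))
qa=call(qa,[(0,0,.0625*k,0) for k in range(1,6)],.7);print(*show(qa));qa=call(qa,[(0,0,.3,0)]*5,.7);print(*show(qa))
o=[]
for el in(90,60,30):
    for az in range(0,360,45):
        d=(np.cos(np.radians(az))*np.cos(np.radians(el)),np.sin(np.radians(az))*np.cos(np.radians(el)),np.sin(np.radians(el)))
        l=[];q=q0.copy()
        for k in range(4):q=run(q,d,2);l.append(show(q)[2])
        o.append((l[-1],l,el,az,show(q)))
        if el==90:break
o.sort(key=lambda a:-a[0])
for a in o[:8]:print(*a[1:])
```

```text
[0.272 0.33  0.498] lean 5.79 az -125.1 y 152.8 [-2.35 -0.28  1.14  1.65  0.23  1.71  1.45]
[0.278 0.34  0.602] lean 2.72 az -126.0 y 152.8 [-1.46 -0.04  0.48  1.39  0.02  1.84  1.69]
[0.28  0.343 0.629] lean 0.59 az 54.9 y 152.9 [-0.58 -0.01 -0.37  1.3  -0.    1.84  1.72]
[10.69, 17.72, 24.41, 30.68] 60 135 (array([-0.202,  0.652,  0.835]), 'lean', 30.68, 'az', 85.6, 'y', 156.1, array([-2.28,  0.39,  0.63,  0.45, -0.11,  1.84,  0.88]))
[8.48, 15.37, 22.51, 29.79] 90 0 (array([0.322, 0.326, 0.876]), 'lean', 29.79, 'az', 42.8, 'y', 150.1, array([ 0.48, -0.05, -1.21,  0.8 , -0.05,  1.84,  1.89]))
[8.78, 15.64, 22.43, 28.8] 60 315 (array([ 0.661, -0.18 ,  0.821]), 'lean', 28.8, 'az', 4.4, 'y', 147.8, array([ 0.34,  0.39, -0.1 ,  0.44, -0.13,  1.84,  2.83]))
[8.8, 15.87, 22.61, 28.78] 60 0 (array([0.714, 0.19 , 0.806]), 'lean', 28.78, 'az', 22.6, 'y', 148.3, array([-0.32,  0.49,  0.15,  0.32, -0.17,  1.84,  2.36]))
[8.57, 15.58, 22.23, 28.3] 60 45 (array([0.532, 0.538, 0.793]), 'lean', 28.3, 'az', 42.2, 'y', 150.2, array([-0.93,  0.53,  0.31,  0.29, -0.18,  1.84,  1.87]))
[8.1, 14.93, 21.56, 27.71] 60 90 (array([0.182, 0.72 , 0.792]), 'lean', 27.71, 'az', 62.6, 'y', 152.9, array([-1.55,  0.5 ,  0.43,  0.35, -0.15,  1.84,  1.38]))
[8.3, 14.51, 20.89, 27.3] 60 270 (array([ 0.45 , -0.308,  0.823]), 'lean', 27.3, 'az', -3.7, 'y', 146.3, array([-1.26, -0.31,  1.38,  0.86,  0.25,  1.84,  2.92]))
[7.3, 12.23, 19.52, 25.55] 60 180 (array([-0.335,  0.382,  0.797]), 'lean', 25.55, 'az', 89.9, 'y', 156.7, array([-0.31, -0.31, -1.57,  0.87, -0.16,  1.84,  0.68]))
```

{"method": "arm_command", "body": {"rows": [{"x":0,"y":0.2,"z":0.35,"twist":0},{"x":0,"y":0.2,"z":0.35,"twist":0},{"x":0,"y":0.2,"z":0.35,"twist":0},{"x":0,"y":0.2,"z":0.35,"twist":0},{"x":0,"y":0.2,"z":0.35,"twist":0}]}}

```text
time: 5.52
position: [0.2601, 0.3755, 0.6615]
eef_rot: [-0.514, 0.857, 0.002, 0.046]
wrist_force: [-0.2, 0.8, 0.7]
grip_width: 0.006
finger_force: 0.0
```

{"method": "arm_command", "body": {"rows": [{"x":0,"y":0.2,"z":0.35,"twist":0},{"x":0,"y":0.2,"z":0.35,"twist":0},{"x":0,"y":0.2,"z":0.35,"twist":0},{"x":0,"y":0.2,"z":0.35,"twist":0},{"x":0,"y":0.2,"z":0.35,"twist":0}]}}

```text
time: 6.15
position: [0.2732, 0.4255, 0.6809]
eef_rot: [-0.515, 0.855, 0.015, 0.062]
wrist_force: [-0.5, 0.2, -0.5]
grip_width: 0.002
finger_force: 0.0
```

{"method": "arm_command", "body": {"rows": [{"x":0,"y":0.2,"z":0.35,"twist":0},{"x":0,"y":0.2,"z":0.35,"twist":0},{"x":0,"y":0.2,"z":0.35,"twist":0},{"x":0,"y":0.2,"z":0.35,"twist":0},{"x":0,"y":0.2,"z":0.35,"twist":0}]}}

```text
time: 6.78
position: [0.267, 0.5212, 0.7112]
eef_rot: [-0.514, 0.851, 0.036, 0.097]
wrist_force: [1.0, 0.1, -0.3]
grip_width: 0.008
finger_force: 0.0
```

```bash
python3 st.py
```

```text
{'time': np.float64(6.775), 'joint_pos': array([-1.58 ,  0.187,  0.542,  0.933, -0.066,  1.842,  1.578]), 'position': array([0.267, 0.521, 0.711]), 'wrist_force': array([ 0.988,  0.142, -0.272])}
lean 11.91 point az 51.4 tooly az 152.0 tooly [-0.883  0.468 -0.039]
```

{"method": "arm_command", "body": {"rows": [{"x":-0.1,"y":0.15,"z":0.35,"twist":0},{"x":-0.1,"y":0.15,"z":0.35,"twist":0},{"x":-0.1,"y":0.15,"z":0.35,"twist":0},{"x":-0.1,"y":0.15,"z":0.35,"twist":0},{"x":-0.1,"y":0.15,"z":0.35,"twist":0}]}}

```text
time: 7.4
position: [0.1817, 0.5628, 0.7836]
eef_rot: [-0.51, 0.841, 0.083, 0.158]
wrist_force: [0.4, 0.1, 0.1]
grip_width: 0.003
finger_force: 0.0
```

{"method": "arm_command", "body": {"rows": [{"x":-0.1,"y":0.15,"z":0.35,"twist":0},{"x":-0.1,"y":0.15,"z":0.35,"twist":0},{"x":-0.1,"y":0.15,"z":0.35,"twist":0},{"x":-0.1,"y":0.15,"z":0.35,"twist":0},{"x":-0.1,"y":0.15,"z":0.35,"twist":0}]}}

```text
time: 8.02
position: [0.099, 0.5851, 0.8723]
eef_rot: [-0.5, 0.823, 0.146, 0.226]
wrist_force: [-1.4, 1.1, 0.6]
grip_width: 0.005
finger_force: 0.0
```

{"method": "arm_command", "body": {"rows": [{"x":-0.1,"y":0.15,"z":0.35,"twist":0},{"x":-0.1,"y":0.15,"z":0.35,"twist":0},{"x":-0.1,"y":0.15,"z":0.35,"twist":0},{"x":-0.1,"y":0.15,"z":0.35,"twist":0},{"x":-0.1,"y":0.15,"z":0.35,"twist":0}]}}

```text
time: 8.65
position: [0.0126, 0.5552, 0.9992]
eef_rot: [-0.478, 0.781, 0.252, 0.313]
wrist_force: [-1.4, 1.5, 0.3]
grip_width: 0.003
finger_force: 0.0
```

```bash
python3 st.py
```

```text
{'time': np.float64(8.65), 'joint_pos': array([-1.952,  0.162,  0.133,  0.389,  0.425,  1.841,  1.118]), 'position': array([0.013, 0.555, 0.999]), 'wrist_force': array([-1.416,  1.506,  0.331])}
lean 47.35 point az 70.3 tooly az 155.3 tooly [-0.904  0.416  0.094]
```

```bash
cat > plan.py <<'E'
from sim import *
q=np.array([-1.952,.162,.133,.389,.425,1.841,1.118])
def c(rows):
    global q;q=call(q,rows,.7);print(*show(q))
r=lambda d,n=5:[tuple(np.array(d)*k/n) for k in range(1,n+1)]
if __name__=="__main__":
    c(r((.2,-.02,-.24,0)))
    c(r((.17,-.17,-.2,-.9)));c(r((.14,-.17,-.17,-.9)));c(r((0,-.17,-.03,-.76)));c(r((0,0,-.2,0)));c(r((0,0,-.1,0)))
E
python3 plan.py
python3 - <<'E'
import numpy as np
c,s=.2334,-.9724
w=lambda u,v,z:(round(u*c-v*s,3),round(u*s+v*c,3),z)
for a in((.12,.511,.35),(.14,.511,.045),(.215,.511,.045)):print(a,w(*a))
W=np.load("pics/W.npy")
for uu,vv in((247,215),(190,183),(252,170),(430,308)):print(uu,vv,W[vv,uu].round(3))
E
```

```text
[0.206 0.528 0.766] lean 47.35 az 70.1 y 155.2 [-1.53 -0.23  0.17  1.41  0.14  1.14  1.32]
[0.374 0.36  0.568] lean 47.35 az 18.5 y 103.7 [-0.87 -0.29 -0.23  1.88  0.59  0.99  0.47]
[0.514 0.19  0.398] lean 47.35 az -33.0 y 52.1 [-0.62  0.06 -0.26  1.97  0.92  1.19 -0.4 ]
[0.514 0.02  0.368] lean 47.35 az -76.6 y 8.6 [-0.48  0.21 -0.09  1.86  0.79  1.47 -0.72]
[0.514 0.02  0.168] lean 47.35 az -76.6 y 8.6 [-0.5   0.48 -0.08  2.02  0.89  1.19 -1.05]
[0.514 0.02  0.068] lean 47.35 az -76.6 y 8.6 [-0.52  0.66 -0.06  2.04  0.97  1.06 -1.22]
(0.12, 0.511, 0.35) (0.525, 0.003, 0.35)
(0.14, 0.511, 0.045) (0.53, -0.017, 0.045)
(0.215, 0.511, 0.045) (0.547, -0.09, 0.045)
247 215 [0.531 0.222 0.053]
190 183 [0.602 0.363 0.132]
252 170 [ 0.666  0.219 -0.004]
430 308 [ 0.289 -0.295  0.008]
```

{"method": "arm_command", "body": {"rows": [{"x":0.04,"y":-0.004,"z":-0.045,"twist":0},{"x":0.08,"y":-0.008,"z":-0.09,"twist":0},{"x":0.12,"y":-0.012,"z":-0.14,"twist":0},{"x":0.16,"y":-0.016,"z":-0.19,"twist":0},{"x":0.2,"y":-0.02,"z":-0.24,"twist":0}]}}

```text
time: 9.28
position: [0.2075, 0.5288, 0.7744]
eef_rot: [-0.476, 0.781, 0.257, 0.312]
wrist_force: [0.8, 1.0, 0.8]
grip_width: 0.004
finger_force: 0.0
```

{"method": "arm_command", "body": {"rows": [{"x":0.034,"y":-0.034,"z":-0.04,"twist":-0.18},{"x":0.068,"y":-0.068,"z":-0.08,"twist":-0.36},{"x":0.102,"y":-0.102,"z":-0.12,"twist":-0.54},{"x":0.136,"y":-0.136,"z":-0.16,"twist":-0.72},{"x":0.17,"y":-0.17,"z":-0.2,"twist":-0.9}]}}

```text
time: 9.9
position: [0.3417, 0.3993, 0.6228]
eef_rot: [-0.162, 0.9, 0.125, 0.384]
wrist_force: [-0.6, 1.0, -1.0]
grip_width: 0.001
finger_force: 0.0
```

{"method": "arm_command", "body": {"rows": [{"x":0.028,"y":-0.034,"z":-0.034,"twist":-0.18},{"x":0.056,"y":-0.068,"z":-0.068,"twist":-0.36},{"x":0.084,"y":-0.102,"z":-0.102,"twist":-0.54},{"x":0.112,"y":-0.136,"z":-0.136,"twist":-0.72},{"x":0.14,"y":-0.17,"z":-0.17,"twist":-0.9}]}}

```text
time: 10.52
position: [0.4783, 0.2298, 0.4532]
eef_rot: [0.243, 0.882, -0.054, 0.401]
wrist_force: [0.9, 0.9, 0.5]
grip_width: 0.005
finger_force: 0.0
```

```bash
python3 st.py
```

```text
{'time': np.float64(10.525), 'joint_pos': array([-0.679, -0.055, -0.293,  1.948,  0.87 ,  1.208, -0.252]), 'position': array([0.478, 0.23 , 0.453]), 'wrist_force': array([0.932, 0.858, 0.485])}
lean 47.68 point az -23.1 tooly az 61.6 tooly [0.473 0.876 0.1  ]
```

{"method": "arm_command", "body": {"rows": [{"x":0.01,"y":-0.045,"z":-0.02,"twist":-0.178},{"x":0.02,"y":-0.09,"z":-0.04,"twist":-0.356},{"x":0.03,"y":-0.135,"z":-0.06,"twist":-0.534},{"x":0.04,"y":-0.18,"z":-0.08,"twist":-0.712},{"x":0.05,"y":-0.227,"z":-0.1,"twist":-0.89}]}}

```text
time: 11.15
position: [0.5264, 0.0031, 0.3537]
eef_rot: [0.599, 0.691, -0.222, 0.339]
wrist_force: [0.3, -0.4, 0.8]
grip_width: 0.003
finger_force: 0.0
```

```bash
python3 st.py
python3 - <<'E'
from station import ctrl
import cv2,numpy as np
im,d=ctrl.get_image("side");cv2.imwrite("pics/s1.png",im[:,:,::-1])
E
```

```text
{'time': np.float64(11.15), 'joint_pos': array([-0.477,  0.215, -0.076,  1.887,  0.823,  1.408, -0.709]), 'position': array([0.526, 0.003, 0.354]), 'wrist_force': array([ 0.27 , -0.442,  0.768])}
lean 47.77 point az -74.1 tooly az 10.7 tooly [0.978 0.185 0.099]
```

View pics/s1.png

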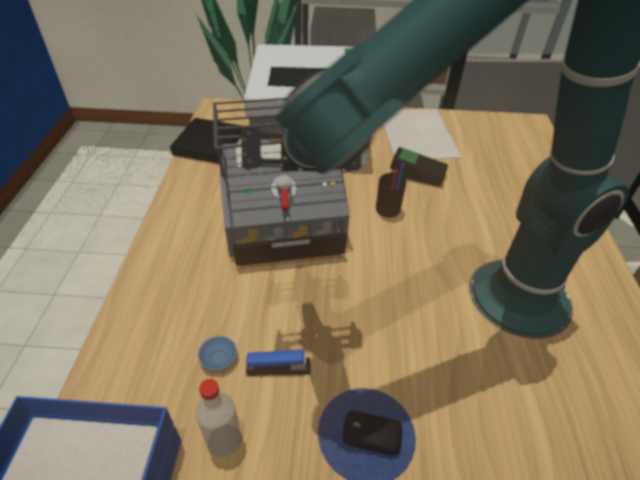

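The side view shows the arm over the space in front of the unit, with the drawer still open at (290,245), the lever at (286,198) unturned and nothing disturbed. Next I lower the tool in front of the drawer plate and push.

{"method": "arm_command", "body": {"rows": [{"x":0,"y":0,"z":-0.06,"twist":0},{"x":0,"y":0,"z":-0.12,"twist":0},{"x":0,"y":0,"z":-0.18,"twist":0},{"x":0,"y":-0.01,"z":-0.24,"twist":0},{"x":0.004,"y":-0.015,"z":-0.3,"twist":0}]}}

```text
time: 11.82
position: [0.5298, -0.0117, 0.0535]
eef_rot: [0.597, 0.693, -0.221, 0.34]
wrist_force: [-0.6, 0.2, 0.2]
grip_width: 0.005
finger_force: 0.0
```

{"method": "arm_command", "body": {"rows": [{"x":0.004,"y":-0.015,"z":-0.01,"twist":0},{"x":0.008,"y":-0.03,"z":-0.01,"twist":0},{"x":0.012,"y":-0.045,"z":-0.01,"twist":0}]}}

```text
time: 12.2
position: [0.5438, -0.0542, 0.0477]
eef_rot: [0.597, 0.693, -0.218, 0.341]
wrist_force: [-1.8, 2.5, 0.7]
grip_width: 0.003
finger_force: 1.3
```

```bash
python3 st.py
```

```text
{'time': np.float64(12.2), 'joint_pos': array([-0.443,  0.687,  0.019,  2.076,  1.125,  0.932, -1.238]), 'position': array([ 0.544, -0.054,  0.048]), 'wrist_force': array([-1.756,  2.528,  0.708])}
lean 47.7 point az -73.3 tooly az 11.2 tooly [0.976 0.193 0.105]
```

{"method": "arm_command", "body": {"rows": [{"x":0.002,"y":-0.01,"z":0,"twist":0},{"x":0.005,"y":-0.02,"z":0,"twist":0},{"x":0.007,"y":-0.03,"z":0,"twist":0},{"x":0.0085,"y":-0.036,"z":0,"twist":0},{"x":0.0085,"y":-0.036,"z":0,"twist":0}]}}

```text
time: 12.82
position: [0.5519, -0.0879, 0.0457]
eef_rot: [0.595, 0.694, -0.218, 0.34]
wrist_force: [-1.1, 6.1, 2.7]
grip_width: 0.004
finger_force: 2.7
```

```bash
python3 st.py
```

```text
{'time': np.float64(12.825), 'joint_pos': array([-0.399,  0.688,  0.048,  2.086,  1.176,  0.888, -1.226]), 'position': array([ 0.552, -0.088,  0.046]), 'wrist_force': array([-1.109,  6.092,  2.708])}
lean 47.66 point az -73.2 tooly az 11.4 tooly [0.975 0.196 0.102]
```

{"method": "arm_command", "body": {"rows": [{"x":0.001,"y":-0.005,"z":0,"twist":0},{"x":0.002,"y":-0.008,"z":0,"twist":0},{"x":0.002,"y":-0.008,"z":0,"twist":0}]}}

```text
time: 13.2
position: [0.5529, -0.0886, 0.0445]
eef_rot: [0.594, 0.697, -0.215, 0.338]
wrist_force: [-15.9, 28.0, 18.6]
grip_width: 0.004
finger_force: 15.2
```

{"method": "arm_command", "body": {"rows": [{"x":-0.01,"y":0.045,"z":0,"twist":0},{"x":-0.02,"y":0.06,"z":0.04,"twist":0},{"x":-0.035,"y":0.055,"z":0.1,"twist":0},{"x":-0.05,"y":0.045,"z":0.165,"twist":-0.03},{"x":-0.05,"y":0.045,"z":0.165,"twist":-0.03}]}}

```text
time: 13.82
position: [0.5043, -0.0528, 0.2143]
eef_rot: [0.608, 0.683, -0.222, 0.338]
wrist_force: [0.5, 0.5, -1.2]
grip_width: 0.006
finger_force: 0.0
```

```bash
python3 st.py
python3 - <<'E'
from station import ctrl
import cv2,numpy as np
out=[]
for n in("wrist","top"):
    c=ctrl.calibration(n);im,d=ctrl.get_image(n)
    np.savez(f"pics/{n}1.npz",im=im,d=d,K=c["camera_matrix"],R=c["R"],t=c["t"])
    out.append(cv2.resize(im[:,:,::-1] if n=="wrist" else im[110:290,310:510,::-1],(400,360)))
cv2.imwrite("pics/w1.png",np.hstack(out))
E
```

```text
{'time': np.float64(13.825), 'joint_pos': array([-0.436,  0.337, -0.032,  2.105,  0.934,  1.145, -0.955]), 'position': array([ 0.504, -0.053,  0.214]), 'wrist_force': array([ 0.457,  0.452, -1.166])}
lean 47.73 point az -74.9 tooly az 9.4 tooly [0.981 0.163 0.108]
```

View pics/w1.png

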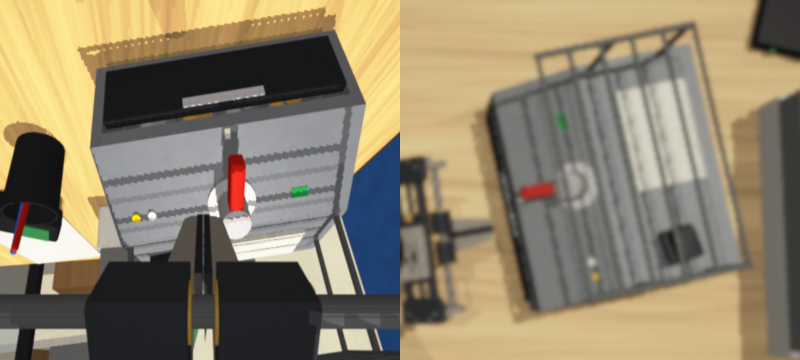

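The wrist view (inverted) and the top view both show the drawer home, its plate flush along the case front. The lever still points down the slope, at (237,180) in the left half, and the fingers are on its robot side. I'll check the lever line in depth and work out the finger path.

```bash
cat > path.py <<'E'
import numpy as np
from station import ctrl
xu=np.array([.2334,-.9724]);yu=np.array([.9724,.2334]);U0,V0=.364,.511
def tcp(s,y,h): # mm on panel
    u=U0+(-61-.866*s-.5*h)/1e3;v=V0+y/1e3
    return np.r_[u*xu+v*yu,(142.5-.5*s+.866*h)/1e3]
def fing(th,r=45,cl=0):
    t=np.radians(th);c,s=np.cos(t),np.sin(t);m=8+18*abs(c)+10*abs(s)+cl
    return r*c+m*s,r*s-m*c
def inv(p):
    u=p[:2]@xu-U0+.061;y=(p[:2]@yu-V0)*1e3;dz=p[2]-.1425
    return np.round([(-.866*u-.5*dz)*1e3,y,(-.5*u+.866*dz)*1e3],1)
E
python3 - <<'E'
from path import *
z=np.load("pics/wrist1.npz");K,R,t,d,im=[z[k] for k in("K","R","t","d","im")];im=im.astype(int)
m=(im[...,0]>120)&(im[...,1]<60)&(im[...,2]<60)&(d>0);m[:, :330]=0;m[:,450:]=0
v,u=np.nonzero(m);D=d[m];W=(np.stack([(u-K[0,2])/K[0,0]*D,(v-K[1,2])/K[1,1]*D,D],-1)-t)@R
Q=np.array([inv(w) for w in W]);print(len(Q),np.percentile(Q,[2,25,50,75,98],axis=0).round(1))
top=Q[abs(Q[:,2]-np.percentile(Q[:,2],90))<4];print("top",np.percentile(top,[2,50,98],axis=0))
p=ctrl.observe()["position"];print("now",p,inv(p))
for th,cl in((0,8),(0,0),(15,0),(30,0),(45,0),(60,0),(75,0),(90,0)):
    a=fing(th,45,cl);print(th,np.round(a,1),(tcp(*a,12)-p).round(3))
E
```

```text
1659 [[19.8 -3.4 22.8]
 [33.7  1.2 36.8]
 [48.2  4.9 37.7]
 [61.4  8.6 38.3]
 [66.3 12.8 39.1]]
top [[19.6   -3.5   35.274]
 [44.75   4.65  37.9  ]
 [65.6   12.5   39.126]]
now [ 0.50340759 -0.05273174  0.21118622] [ 81.9 -33.8 126.6]
0 [ 45. -34.] [ 0.021 -0.087 -0.081]
0 [ 45. -26.] [ 0.028 -0.085 -0.081]
15 [ 50.7 -15.4] [ 0.038 -0.078 -0.084]
30 [53.3 -2.3] [ 0.05  -0.072 -0.085]
45 [51.5 12.2] [ 0.064 -0.071 -0.084]
60 [44.7 26.1] [ 0.079 -0.073 -0.081]
75 [33.2 37.7] [ 0.093 -0.08  -0.075]
90 [18. 45.] [ 0.103 -0.091 -0.067]
```

{"method": "arm_command", "body": {"rows": [{"x":0.006,"y":-0.025,"z":-0.023,"twist":0},{"x":0.012,"y":-0.05,"z":-0.046,"twist":0},{"x":0.018,"y":-0.07,"z":-0.066,"twist":0},{"x":0.021,"y":-0.087,"z":-0.081,"twist":0},{"x":0.021,"y":-0.087,"z":-0.081,"twist":0}]}}

```text
time: 14.55
position: [0.5223, -0.141, 0.1271]
eef_rot: [0.606, 0.685, -0.227, 0.335]
wrist_force: [0.6, -0.6, -0.3]
grip_width: 0.005
finger_force: 0.0
```

```bash
python3 st.py
python3 - <<'E'
from path import *
p=ctrl.observe()["position"];print(inv(p))
for th in(0,15,30,45,60,75,90,95):
    a=fing(th,45,0);print(th,(tcp(a[0],a[1]+2.5,12)-p).round(4))
E
```

```text
{'time': np.float64(14.55), 'joint_pos': array([-0.327,  0.492,  0.063,  2.159,  1.129,  0.922, -1.065]), 'position': array([ 0.522, -0.141,  0.127]), 'wrist_force': array([ 0.576, -0.603, -0.28 ])}
lean 47.79 point az -75.6 tooly az 9.4 tooly [0.982 0.163 0.095]
[ 45.8 -36.    8.7]
0 [0.0119 0.0038 0.0033]
15 [0.0211 0.0111 0.0004]
30 [ 0.0333  0.0163 -0.0009]
45 [0.0477 0.0182 0.    ]
60 [0.0627 0.0158 0.0034]
75 [0.0762 0.0088 0.0092]
90 [ 0.0864 -0.0023  0.0168]
95 [ 0.0884 -0.004   0.018 ]
```

{"method": "arm_command", "body": {"rows": [{"x":0.012,"y":0.004,"z":0.003,"twist":0},{"x":0.021,"y":0.011,"z":0.002,"twist":0},{"x":0.033,"y":0.016,"z":0.001,"twist":0},{"x":0.048,"y":0.018,"z":0.001,"twist":0},{"x":0.048,"y":0.018,"z":0.001,"twist":0}]}}

```text
time: 15.18
position: [0.5743, -0.1203, 0.1307]
eef_rot: [0.606, 0.685, -0.223, 0.337]
wrist_force: [0.5, 0.3, 0.7]
grip_width: 0.005
finger_force: 0.0
```

```bash
python3 st.py
python3 - <<'E'
from path import *
p=ctrl.observe()["position"];print(inv(p))
for th in(45,60,75,90):
    a=fing(th,45,0);print(th,(tcp(a[0],a[1]+2.5,12)-p).round(4))
print("past",(tcp(12,48,12)-p).round(4))
import cv2
im,d=ctrl.get_image("wrist");cv2.imwrite("pics/w2.png",im[:,:,::-1])
E
```

```text
{'time': np.float64(15.175), 'joint_pos': array([-0.328,  0.543,  0.053,  2.036,  1.083,  0.955, -0.997]), 'position': array([ 0.574, -0.12 ,  0.131]), 'wrist_force': array([0.496, 0.306, 0.677])}
lean 47.71 point az -74.9 tooly az 9.7 tooly [0.981 0.167 0.103]
[51.  19.4 15.8]
45 [-0.0042 -0.0025 -0.0035]
60 [ 0.0108 -0.0049 -0.0001]
75 [ 0.0243 -0.0119  0.0056]
90 [ 0.0345 -0.023   0.0132]
past [ 0.0362 -0.028   0.0162]
```

View pics/w2.png

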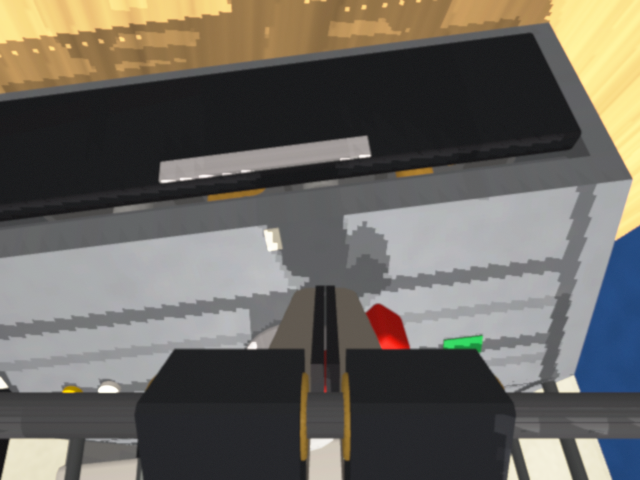

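The fingers (325,320) have swung the red lever (390,325) about halfway towards the green mark (462,343), and the drawer is still home. Carrying on to the stop.

{"method": "arm_command", "body": {"rows": [{"x":0.011,"y":-0.005,"z":-0.002,"twist":0},{"x":0.024,"y":-0.012,"z":0.004,"twist":0},{"x":0.034,"y":-0.023,"z":0.012,"twist":0},{"x":0.035,"y":-0.027,"z":0.014,"twist":0},{"x":0.035,"y":-0.027,"z":0.014,"twist":0}]}}

```text
time: 15.85
position: [0.6072, -0.1451, 0.1427]
eef_rot: [0.606, 0.687, -0.222, 0.335]
wrist_force: [-5.0, 8.4, -4.8]
grip_width: 0.006
finger_force: 5.3
```

```bash
python3 st.py
python3 - <<'E'
from path import *
print(inv(ctrl.observe()["position"]))
E
```

```text
{'time': np.float64(15.85), 'joint_pos': array([-0.276,  0.552,  0.067,  1.967,  1.075,  0.941, -0.904]), 'position': array([ 0.607, -0.145,  0.143]), 'wrist_force': array([-4.981,  8.434, -4.796])}
lean 47.36 point az -75.0 tooly az 9.7 tooly [0.981 0.167 0.101]
[17.3 45.5 10.3]
```

{"method": "arm_command", "body": {"rows": [{"x":0.001,"y":-0.004,"z":0.002,"twist":0},{"x":0.002,"y":-0.008,"z":0.004,"twist":0},{"x":0.002,"y":-0.008,"z":0.004,"twist":0}]}}

```text
time: 16.23
position: [0.6076, -0.1459, 0.1428]
eef_rot: [0.605, 0.69, -0.219, 0.331]
wrist_force: [-14.9, 25.6, -6.6]
grip_width: 0.004
finger_force: 12.2
```

```bash
python3 -c "
from path import *
print(inv(ctrl.observe()['position']))"
```

```text
[16.6 45.8 10. ]
```

{"method": "arm_command", "body": {"rows": [{"x":-0.006,"y":0.025,"z":0.01,"twist":0},{"x":-0.017,"y":0.07,"z":0.05,"twist":0},{"x":-0.03,"y":0.11,"z":0.09,"twist":0},{"x":-0.04,"y":0.15,"z":0.13,"twist":0},{"x":-0.05,"y":0.19,"z":0.17,"twist":0}]}}

```text
time: 16.85
position: [0.56, 0.0339, 0.3216]
eef_rot: [0.607, 0.684, -0.223, 0.338]
wrist_force: [0.3, -0.1, 0.9]
grip_width: 0.002
finger_force: 0.0
```

```bash
python3 st.py
python3 - <<'E'
from station import ctrl
import cv2,numpy as np
o=[]
for n in("wrist","top"):
    im,d=ctrl.get_image(n);o.append(cv2.resize(im[:,:,::-1] if n=="wrist" else im[60:330,150:510,::-1],(400,300)))
cv2.imwrite("pics/w3.png",np.hstack(o))
E
```

```text
{'time': np.float64(16.85), 'joint_pos': array([-0.499,  0.33 , -0.071,  1.812,  0.821,  1.402, -0.767]), 'position': array([0.56 , 0.034, 0.322]), 'wrist_force': array([ 0.28 , -0.129,  0.879])}
lean 47.76 point az -75.0 tooly az 9.5 tooly [0.981 0.164 0.104]
```

View pics/w3.png

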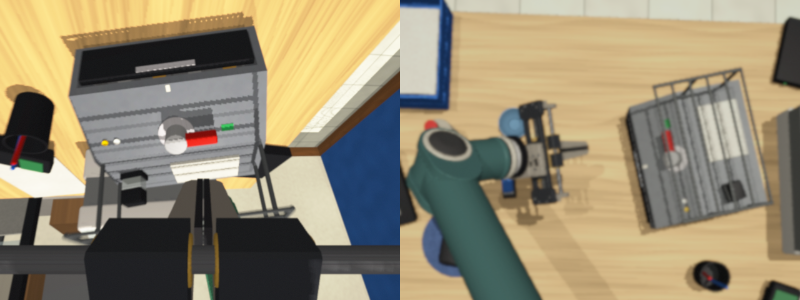

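The wrist view shows the lever (200,138) lying level at the green mark (228,126) and the drawer (165,58) home. The top view shows the stamp and pen pot standing where they were, and the tool is clear of everything.

```bash
python3 -c "
from station import ctrl
print(ctrl.hand_in())"
```

```text
the job is handed in; nothing more can be done
None
```

I pushed the drawer fully home, then turned the red lever clockwise to its hard stop at the green mark, and handed the job in at about 17 s with the arm clear and, as far as the last pictures show, nothing else moved.

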